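# Hold the steriliser lid half open

## Task

A buffer block is lying on the lid of the steriliser box: pick it up and lay it flat in the shallow metal tray, same side up, without dropping it. Then lift the steriliser's lid, which falls shut by itself, and hold it open at 45 degrees (within 6 degrees; a stud on the wire gauge at the box's side marks it) so that a colleague can take instruments out; do not let the lid drop, and leave the tub, the small jar and the polish bottle alone. Finish while still holding the lid there with the gripper: do not let go.

Things in the scene. Friction and masses are not known exactly. Their poses are not given: they have to be found in the camera images.
- steriliser: Grey open box, 180 (x) x 220 (y) x 72 mm high, fixed to the table, with a white hinged lid. Origin: centre of its underside. x points from its front (black panel, lid handle) to its back (hinge), y to its left along the hinge, z up. The shut lid's flat top is 84 mm above the table. A thin wire gauge stands 8 mm off its left side over the back half, up to 170 mm above the table.
- lid (a joint): Angle of the steriliser's lid in rad: 0 shut, grows as the front edge rises; 45 degrees = 0.785; limit 1.9. The lid (180 x 220 x 12 mm, 0.25 to 0.5 kg) turns freely about the hinge and falls shut when released below about 80 degrees.
- lid_hinge (a point): Middle of the lid's hinge line, at the back of the box: 88 mm behind the box's centre, 72 mm above the table. The hinge axis is the box's y axis; the lid's underside lies in the plane of the axis.
- lid_handle (a point): Grip point of the lid's handle, 163 mm from the hinge line, 27 mm above the lid's top; moves with the lid. The handle is a dark steel block upright on the middle of the lid's front edge, 22 mm wide along the hinge (y), 16 mm fore and aft (x), 40 mm tall. Pinched across its 22 mm it can pivot between the fingers as the lid swings. x points to the hinge, z out of the lid's top.
- gauge_stud (a point): Centre of the 12 mm dark ball stud on the wire gauge at the left side of the steriliser, 100 mm from the hinge line: the lid stands at 45 degrees when its underside is in line with the stud's centre. Gauge and stud do not support the lid.
- buffer: Loose nail buffer block, 26 (x) x 94 (y) x 26 (z) mm, purple top and white sides, about 60 g, lying on the shut lid. Origin: centre of its underside; y is its length, z up.
- tray: Shallow open metal tray, fixed on the table to the left or the right of the steriliser, 150 (x) x 120 (y) mm, rim 12 mm high, walls 4 mm, floor about 4 mm above the table. Origin: centre of its underside; x is its long side.
- tub: Loose grey round tub with lid, 71 mm across, 60 mm high, on the other side of the steriliser; leave it alone. Origin: centre of its underside.
- jar: Loose small white jar, 35 mm across, 30 mm high, on the table behind the steriliser, to one side; leave it alone. Origin: centre of its underside.
- red_polish: Loose dark red square polish bottle with black cap, 29 x 28 x 85 mm, on the table behind the steriliser, to one side; leave it alone. Origin: centre of its underside.
Mind the look-alikes: they are no part of the job. Leave any green or orange look-alike of the buffer alone.

How it is judged:
On the way:
1. the buffer block lies flat in the tray, released, with the lid still shut (x of buffer in the frame of tray between -0.06 and 0.06 m and y of buffer in the frame of tray between -0.05 and 0.05 m and z of buffer in the frame of tray below 0.008 m and angle between buffer's own z axis and vertical below 0.1 rad and linear speed of buffer below 0.03 m/s and contact force between the fingers and buffer below 0.05 N and value of joint lid below 0.1 rad), for 0.2 s.
At the end, for the whole second after the job is handed in: The gripper's fingers bear the lid (over 0.5 N), which stands still at 45 degrees (39 to 51), while the buffer block lies released and flat inside the tray, same side up (value of joint lid between 0.68 and 0.89 rad and velocity of joint lid between -0.1 and 0.1 rad/s and contact force between the fingers and steriliser above 0.5 N and x of buffer in the frame of tray between -0.06 and 0.06 m and y of buffer in the frame of tray between -0.05 and 0.05 m and z of buffer in the frame of tray below 0.008 m and angle between buffer's own z axis and vertical below 0.1 rad and linear speed of buffer below 0.03 m/s and contact force between the fingers and buffer below 0.05 N); the arm keeps its last pose, push and grip.
It fails at once if the buffer block is tipped up or tumbles (more than 35 degrees) (angle between buffer's own z axis and vertical above 0.61 rad).
It fails at once if the buffer block is dropped (falls free at more than 0.6 m/s, about 2 cm) (contact force between the fingers and buffer below 0.05 N and linear speed of buffer above 0.6 m/s).
It fails at once if the lid drops (swings down faster than 3.5 rad/s) (velocity of joint lid below -3.5 rad/s).
It fails at once if the tub, small jar or polish bottle is moved more than 25 mm or knocked over (distance of any of tub, jar, red_polish from where it was at the start of the episode above 0.025 m or angle between any of tub, jar, red_polish's own z axis and vertical above 0.35 rad).
It also fails if it takes over 54 s, if anything falls off the work surface, if the arm or the gripper's body presses on something with over 40 N, if the wrist force passes 120 N, or if a joint passes its speed limit or range.

## Robot

A 6-joint arm with a two-finger parallel gripper is mounted at the origin on a cart in front of the work surface, level with it; the furniture and walls round the work are solid. World frame = base frame: x ahead of the robot, y to its left, z up, the work surface at z = 0. Lengths are in m, angles in rad, forces in N, time in s.
With the tool pointing down it reaches from about 0.35 to 0.775 m from the base axis. Payload 7.3 kg.
Tool frame: the origin (TCP) lies midway between the tips of the shut fingers; the grasp point (between the pads) lies 19 mm behind it (robot.grip_depth is the z of the grasp point in the tool frame, in m); z points along the fingers, y is the line along which they close (so a half turn about z gives the same grasp; the last joint's range is limited). The gripper opens to 92 mm and grips with 3 to 60 N. Pads are 19 mm wide; open, the fingers measure 130 mm over their backs; the gripper's body (75 mm by 190 mm) begins 47 mm behind the grasp point.
Start: joints at [-1.263, 0.342, 1.524, -0, 1.275, -0.146], TCP at [0.23, -0.472, 0.227] pointing down, gripper open.
Joint ranges: [-2.53, 2.53], [-0.77, 2.02], [0.04, 2.7], [-1, 4.14], [0.28, 2.66], [-3.11, 3.11]. Speed limits (rad/s): [2.57, 2.57, 3.14, 3.14, 3.14, 3.14].

## Interface

Orientations are given as [roll, pitch, yaw] about the fixed x, y, z axes, in that order (R = Rz(yaw) Ry(pitch) Rx(roll)).
In Python, from cell import robot, viewer gives the robot as it stands.
- The arm moves only by the tool step_arm, never from a script. Its argument "increments" is a list of rows, each an object with "delta_pos": the shift along the tool's x, y, z in cm, a list of three; "dr": the turn, a rotation vector about the tool's x, y, z in degrees, a list of three; "fingers": the closure, from -1 (fully open) to 1 (shut), so that 0 is half open. In form: [{"delta_pos": [tx, ty, tz], "dr": [wx, wy, wz], "fingers": fingers}, ...]. A call has exactly 5 rows; each row is the pose to reach, as a shift and turn from the pose commanded when the call began, along the tool's axes at that moment; what a row does not reach only later rows make up. A row lasts 1/8 s, in which the tool goes at most 62.5 mm and 10.7 degrees, less where a joint would pass 70% of its speed; a pose out of reach is approached as far as the arm can. A call with a gripper value outside its range is refused whole. The fingers move at their own pace and stop on an object; "newtons" is the grip in N (left out, the last holds). Time passes only in rows, so rows that repeat a pose let the fingers close, or fill a call up. It gives the time, the measured TCP pose, the force, the opening and the grip force at its end, in the units of the state.
- robot.observe(): the state, without advancing time (a new reading comes with each control period).
- viewer.read_camera(name): name is "side" or "top" or "wrist"; returns the picture (480x640x3 uint8, red, green, blue); there is no depth.
- viewer.camera_params(name): a dict with "K" (3x3 intrinsics, pixels), "k1" (the pictures are not rectified: a ray, as slopes to the right and down, at radius r is drawn at 1 + k1 r^2 times it, then the intrinsics apply), "T" (4x4, takes a point from camera to world coordinates). Camera axes: x right, y down, z forward; pixel columns grow to the right and rows downward; lengths in m; the calibration is good to about 2 mm. A picture is of the moment at which its call begins: read the wrist's pose just before it. camera_params takes no time and is no camera call; for the wrist camera it gives the pose at the moment of the call.
- robot.hand_in(): hands the job in; it is judged then, once.
The state is a dict: "time": time; "qpos": joint angles; "qvel": joint speeds; "joint_efforts": joint torques, N m; "tool_pos": TCP position; "tool_rot": TCP orientation; "contact_force": force on the tool from outside, world axes, zero at the start; "torque": the same for the moment, N m; "opening": finger opening in m; "grip_force": force on a finger pad.
Only numpy, scipy, OpenCV 4.12 (cv2) and the standard library are available. Lean on these libraries where they do the work, as an engineer would, in place of code of your own. Each camera call takes 0.05 s, during which the arm holds its last target. There are 200 camera calls.

## Working session

There is one attempt and no reset: what is moved stays moved. The work goes in short steps, Python scripts to look and compute and a tool call to move; the robot and the scene stay as the last step left them, time stands still between calls to the robot, and variables do not carry over. Pictures are saved under pics/ and viewed, at most 10 in all, crops included, and the job is handed in when it is done.

Besides the shell and the picture viewer there is one more tool, called after "Emit:" as name(argument=value, ...) on one line, values as JSON. step_arm: Moves the arm, as the interface text tells. Its arguments: {"type":"object","properties":{"increments":{"type":"array"},"newtons":{"type":"number"}},"required":["increments"]}

```bash
mkdir -p pics
cat > h.py <<'E'
import numpy as np, cv2
from cell import robot, viewer
from scipy.spatial.transform import Rotation as R
def ray(p,uv):
    K=np.array(p["K"]);T=np.array(p["T"]);k=p["k1"]
    d=np.array([(uv[0]-K[0,2])/K[0,0],(uv[1]-K[1,2])/K[1,1]]);s=d.copy()
    for _ in range(20): s=d/(1+k*(s@s))
    return T[:3,3],T[:3,:3]@np.array([s[0],s[1],1])
def onz(p,uv,z):
    o,d=ray(p,uv);return o+d*(z-o[2])/d[2]
def proj(p,X):
    K=np.array(p["K"]);T=np.array(p["T"]);c=T[:3,:3].T@(np.array(X)-T[:3,3]);s=c[:2]/c[2];s=s*(1+p["k1"]*(s@s))
    return np.array([K[0,0]*s[0]+K[0,2],K[1,1]*s[1]+K[1,2]])
def snap(n,f):
    im=cv2.cvtColor(viewer.read_camera(n),cv2.COLOR_RGB2BGR);cv2.imwrite("pics/"+f,im);return im
E
python3 - <<'E'
from h import *
for n in("top","side"):
    snap(n,n+"1.png");p=viewer.camera_params(n);print(n,np.round(p["K"],1).tolist(),p["k1"],np.round(p["T"],3).tolist())
o=robot.observe();print({k:np.round(v,3).tolist() for k,v in o.items()},robot.grip_depth)
E
```

```text
top [[584.2, 0.0, 325.6], [0.0, 584.2, 239.5], [0.0, 0.0, 1.0]] -0.036495614722767494 [[-0.016, -0.997, 0.078, 0.393], [-1.0, 0.016, 0.002, -0.08], [-0.003, -0.078, -0.997, 1.316], [0.0, 0.0, 0.0, 1.0]]
side [[605.3, 0.0, 312.3], [0.0, 605.3, 237.4], [0.0, 0.0, 1.0]] -0.17349169539635304 [[-0.851, -0.192, 0.489, -0.057], [-0.525, 0.325, -0.786, 0.835], [-0.008, -0.926, -0.378, 0.526], [0.0, 0.0, 0.0, 1.0]]
{'time': 0.1, 'qpos': [-1.263, 0.343, 1.525, 0.0, 1.275, -0.146], 'qvel': [-0.0, -0.0, -0.001, 0.0, 0.002, -0.001], 'joint_efforts': [0.002, -43.2, -24.469, 0.072, 0.053, -0.0], 'tool_pos': [0.23, -0.472, 0.226], 'tool_rot': [-3.14, -0.0, 0.454], 'contact_force': [0.88, 0.68, 0.13], 'torque': [-0.02, -0.0, -0.032], 'grip_force': 0.0, 'opening': 0.091} -0.0188
```

View pics/top1.png

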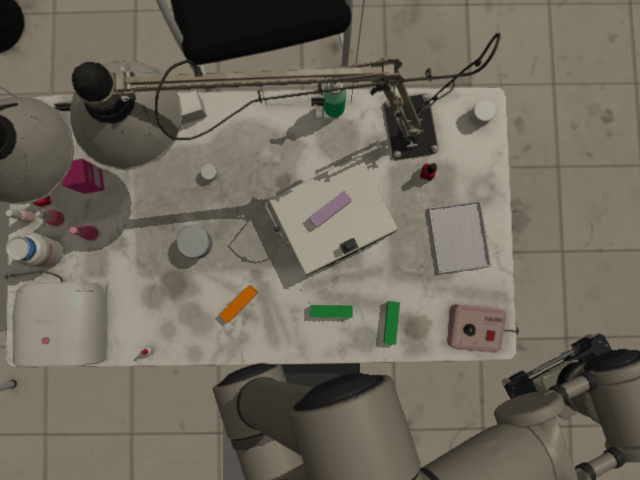

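View pics/side1.png

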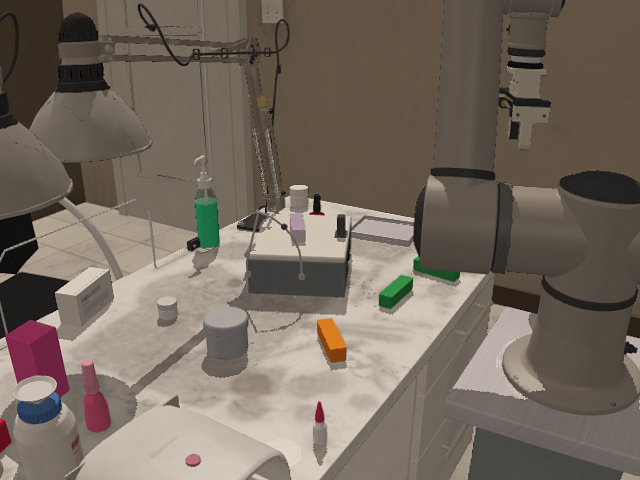

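The top view shows purple on the lid at (330,208), with look-alikes in orange at (238,304) and green at (330,312) and (391,323). The purple block on the white lid is the buffer. The tray is at (459,238), the handle at (348,245), the tub at (193,241), the jar at (208,173) and the polish at (428,171).

Run:
```python
from h import *
p=viewer.camera_params("top");im=cv2.imread("pics/top1.png");hsv=cv2.cvtColor(im,cv2.COLOR_BGR2HSV)
def big(m,x0,x1,y0,y1):
    k=np.zeros_like(m);k[y0:y1,x0:x1]=m[y0:y1,x0:x1]
    c=max(cv2.findContours(k,cv2.RETR_EXTERNAL,cv2.CHAIN_APPROX_NONE)[0],key=cv2.contourArea);return c
def rect(c,z):
    P=np.array([onz(p,q[0],z)[:2] for q in c]);r=cv2.minAreaRect((P*1000).astype(np.float32));b=cv2.boxPoints(r)
    print(np.round(r[0],1),np.round(r[1],1),round(r[2],1),np.round(b).tolist());return r
print("buffer");m=cv2.inRange(hsv,(125,30,60),(165,255,255));cb=big(m,290,370,180,240);rect(cb,.11)
print("lid");m=cv2.inRange(hsv,(0,0,130),(180,60,255))
for v in(130,150,165):
    g=cv2.inRange(hsv,(0,0,v),(180,70,255));
    c=big(g,265,402,160,278);print(v,cv2.contourArea(c));rect(c,.084)
print("tray");
for v in(120,):
    g=cv2.inRange(hsv,(105,15,60),(135,120,255));c=big(g,415,500,190,285);print(cv2.contourArea(c));rect(c,.012)
print("handle");g=cv2.inRange(hsv,(0,0,0),(180,255,60));c=big(g,335,362,232,258);rect(c,.124)
crop=im[150:290,250:510];cv2.imwrite("pics/c1.png",cv2.resize(crop,None,fx=3,fy=3,interpolation=cv2.INTER_CUBIC))
for n,uv,z in(("polish",(428,171),.085),("jar",(208,173),.03),("lampbase",(410,130),.02),("tub",(193,241),.06)):print(n,np.round(onz(p,uv,z),3))
```

```text
buffer
[552.8 -87.2] [24.4 90.5] 36.7 [[516.0, -58.0], [570.0, -131.0], [590.0, -116.0], [536.0, -44.0]]
lid
130 9394.0
[539.8 -99.5] [279.6 241.4] 89.0 [[417.0, -237.0], [658.0, -241.0], [663.0, 38.0], [421.0, 42.0]]
150 8257.5
[ 578.8 -109.3] [221.7 271.6] 25.2 [[421.0, -34.0], [536.0, -279.0], [737.0, -185.0], [621.0, 61.0]]
165 1.5
[ 630.3 -187.6] [1.5 6.1] 44.2 [[628.0, -186.0], [632.0, -190.0], [633.0, -189.0], [629.0, -185.0]]
trayTraceback (most recent call last):
  File "<stdin>", line 16, in <module>
  File "<stdin>", line 5, in big
ValueError: max() iterable argument is empty
```

Run:
```python
from h import *
im=cv2.imread("pics/top1.png")
crop=im[150:290,250:510];cv2.imwrite("pics/c1.png",cv2.resize(crop,None,fx=3,fy=3,interpolation=cv2.INTER_CUBIC))
```

```text
(no output)
```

View pics/c1.png

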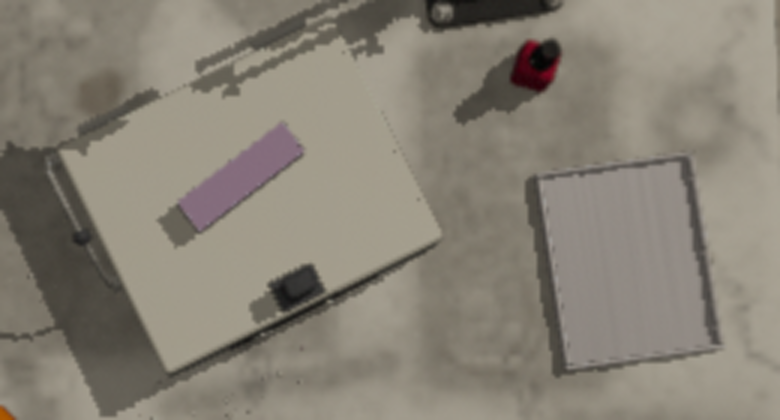

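The crop confirms the purple block on the lid, at crop (240,177). Lid corners are at (62,150), (170,372), (440,238) and about (345,40). Tray rim corners are at (533,178), (690,156), (720,347) and (565,370), and the handle top is at (297,287).

Run:
```python
from h import *
p=viewer.camera_params("top")
f=lambda q,z:onz(p,(250+(q[0]-1)/3,150+(q[1]-1)/3),z)[:2]
L=np.array([f(q,.084) for q in((62,150),(170,372),(440,238),(345,40))])
T=np.array([f(q,.012) for q in((533,178),(690,156),(720,347),(565,370))])
for n,Q in(("lid",L),("tray",T)):
    E=np.roll(Q,-1,0)-Q;print(n,Q.round(3).tolist(),"c",Q.mean(0).round(4),"len",np.linalg.norm(E,axis=1).round(3),"ang",np.degrees(np.arctan2(E[:,1],E[:,0])).round(1))
print("handle",f((297,287),.124))
```

```text
lid [[0.577, 0.039], [0.419, -0.035], [0.51, -0.227], [0.653, -0.163]] c [ 0.5397 -0.0968] len [0.175 0.213 0.156 0.216] ang [-154.8  -64.6   24.1  110.5]
tray [[0.561, -0.307], [0.576, -0.426], [0.432, -0.443], [0.417, -0.326]] c [ 0.4964 -0.3754] len [0.12  0.145 0.117 0.145] ang [ -82.9 -173.2   97.4    7.7]
handle [ 0.4743595  -0.12421147]
```

```bash
cat >> h.py <<'E'
def go(x,y,z,yaw,tilt=0):
    "delta (cm) and rotvec (deg) in tool axes from present pose; tool down, yaw deg, tilt deg about tool y"
    o=robot.observe();A=R.from_euler("xyz",o["tool_rot"]);B=R.from_euler("xyz",[np.pi,0,np.radians(yaw)])*R.from_euler("y",np.radians(tilt))
    print("pos",A.inv().apply(np.array([x,y,z])-o["tool_pos"]).round(4)*100,"dr",np.degrees((A.inv()*B).as_rotvec()).round(1),"t",o["time"])
E
python3 -c "
from h import *
go(.553,-.087,.25,126.7)"
```

```text
pos [ 45.88 -20.41  -2.35] dr [-0.000e+00 -1.000e-01 -1.007e+02] t 0.1
```

Emit:
step_arm(increments=[{"delta_pos":[4.6,-2,-0.5],"dr":[0,0,-10],"fingers":-0.3},{"delta_pos":[9.2,-4.1,-1],"dr":[0,0,-20],"fingers":-0.3},{"delta_pos":[13.8,-6.1,-1.5],"dr":[0,0,-30],"fingers":-0.3},{"delta_pos":[18.4,-8.2,-2],"dr":[0,0,-40],"fingers":-0.3},{"delta_pos":[23,-10.2,-2.4],"dr":[0,0,-50],"fingers":-0.3}])

```text
time: 0.72
tool_pos: [0.3929, -0.2779, 0.2507]
tool_rot: [-3.141, -0.0, 1.332]
contact_force: [0.4, -1.4, -0.3]
opening: 0.0599
grip_force: 0.0
```

```bash
python3 -c "
from h import *
go(.553,-.087,.25,126.7)"
```

```text
pos [22.34 11.04  0.07] dr [ -0.   -0.  -50.4] t 0.725
```

Emit:
step_arm(increments=[{"delta_pos":[5.6,2.8,0],"dr":[0,0,-10],"fingers":-0.3},{"delta_pos":[11.2,5.5,0],"dr":[0,0,-20],"fingers":-0.3},{"delta_pos":[16.8,8.3,0],"dr":[0,0,-30],"fingers":-0.3},{"delta_pos":[22.3,11,0],"dr":[0,0,-40],"fingers":-0.3},{"delta_pos":[22.3,11,0],"dr":[0,0,-50.4],"fingers":-0.3}])

```text
time: 1.35
tool_pos: [0.5546, -0.0858, 0.2497]
tool_rot: [3.141, -0.001, 2.218]
contact_force: [0.3, -2.0, -1.0]
opening: 0.0598
grip_force: 0.0
```

Run:
```python
from h import *
p=viewer.camera_params("wrist");im=snap("wrist","w1.png");hsv=cv2.cvtColor(im,cv2.COLOR_BGR2HSV)
m=cv2.inRange(hsv,(125,30,60),(165,255,255));c=max(cv2.findContours(m,cv2.RETR_EXTERNAL,cv2.CHAIN_APPROX_NONE)[0],key=cv2.contourArea)
P=np.array([onz(p,q[0],.11)[:2] for q in c]);r=cv2.minAreaRect((P*1000).astype(np.float32));print(r,cv2.boundingRect(c))
```

```text
((551.50146484375, -87.07099914550781), (25.437583923339844, 91.24866485595703), 36.22483444213867) (301, 169, 32, 107)
```

View pics/w1.png

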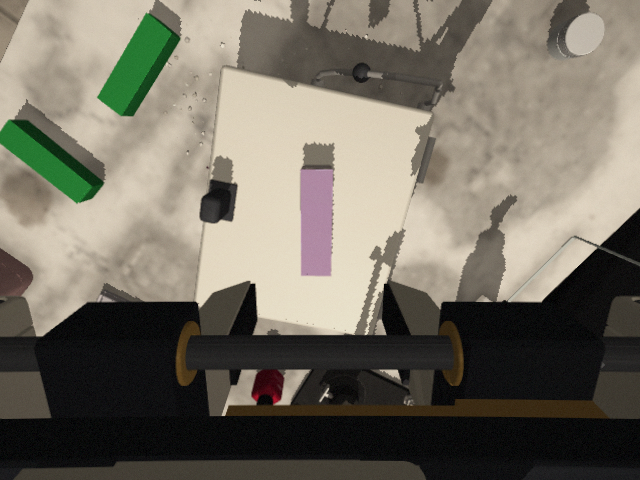

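The wrist view shows the buffer at (316,222), the handle top at (213,207) and lid left corners at (224,67) and (433,113). This agrees with the top view to 2 mm.

```bash
python3 -c "
from h import *
p=viewer.camera_params('wrist')
a,b=onz(p,(224,67),.084),onz(p,(433,113),.084);d=b-a;print(a,b,np.linalg.norm(d),np.degrees(np.arctan2(d[1],d[0])),'handle',onz(p,(213,208),.124),'base',onz(p,(228,201),.084))
go(.5515,-.087,.1,126.3);go(.5515,-.087,.088,126.3)"
```

```text
[ 0.41766594 -0.03605555  0.084     ] [0.57350175 0.03952999 0.084     ] 0.1731992256692511 25.874923505721522 handle [ 0.47617634 -0.12434146  0.124     ] base [ 0.47932286 -0.12511581  0.084     ]
pos [ 0.14 -0.13 14.98] dr [-0.  -0.1  1.1] t 1.4
pos [ 0.14 -0.13 16.18] dr [-0.  -0.1  1.1] t 1.4
```

Emit:
step_arm(increments=[{"delta_pos":[0.14,-0.13,5],"dr":[0,0,1],"fingers":-0.3},{"delta_pos":[0.14,-0.13,10],"dr":[0,0,1],"fingers":-0.3},{"delta_pos":[0.14,-0.13,13.5],"dr":[0,0,1],"fingers":-0.3},{"delta_pos":[0.14,-0.13,15.5],"dr":[0,0,1],"fingers":-0.3},{"delta_pos":[0.14,-0.13,16.0],"dr":[0,0,1],"fingers":-0.3}])

```text
time: 2.02
tool_pos: [0.5498, -0.0895, 0.0892]
tool_rot: [-3.14, -0.002, 2.186]
contact_force: [1.0, -0.4, 0.3]
opening: 0.0595
grip_force: 0.0
```

Emit:
step_arm(increments=[{"delta_pos":[0,0,0],"dr":[0,0,0],"fingers":0.3},{"delta_pos":[0,0,0],"dr":[0,0,0],"fingers":0.6},{"delta_pos":[0,0,0],"dr":[0,0,0],"fingers":0.6},{"delta_pos":[0,0,0],"dr":[0,0,0],"fingers":0.6},{"delta_pos":[0,0,0],"dr":[0,0,0],"fingers":0.6}], newtons=15)

```text
time: 2.65
tool_pos: [0.5514, -0.0893, 0.0913]
tool_rot: [3.141, 0.001, 2.189]
contact_force: [-0.3, 0.7, 3.8]
opening: 0.0259
grip_force: 15.0
```

Emit:
step_arm(increments=[{"delta_pos":[0,0,-1],"dr":[0,0,0],"fingers":0.6},{"delta_pos":[0,0,-3],"dr":[0,0,0],"fingers":0.6},{"delta_pos":[0,0,-6],"dr":[0,0,0],"fingers":0.6},{"delta_pos":[0,0,-9],"dr":[0,0,0],"fingers":0.6},{"delta_pos":[0,0,-10],"dr":[0,0,0],"fingers":0.6}], newtons=20)

```text
time: 3.28
tool_pos: [0.5517, -0.0895, 0.1928]
tool_rot: [3.14, 0.003, 2.189]
contact_force: [-0.7, -0.3, -1.5]
opening: 0.0258
grip_force: 20.0
```

```bash
python3 -c "
from h import *
go(.4964,-.375,.17,187.2)"
```

```text
pos [-20.06 -21.05   2.29] dr [  0.    0.2 -61.8] t 3.275
```

Emit:
step_arm(increments=[{"delta_pos":[-2,-2.1,0.2],"dr":[0,0,-6],"fingers":0.6},{"delta_pos":[-5,-5.2,0.5],"dr":[0,0,-15],"fingers":0.6},{"delta_pos":[-8,-8.4,0.9],"dr":[0,0,-24],"fingers":0.6},{"delta_pos":[-11,-11.5,1.2],"dr":[0,0,-33],"fingers":0.6},{"delta_pos":[-14,-14.7,1.6],"dr":[0,0,-42],"fingers":0.6}])

```text
time: 3.9
tool_pos: [0.5115, -0.2896, 0.1738]
tool_rot: [3.141, -0.001, 2.927]
contact_force: [1.1, 1.4, -0.5]
opening: 0.0258
grip_force: 20.0
```

```bash
python3 -c "
from h import *
go(.4964,-.375,.17,187.2)"
```

```text
pos [-0.34 -8.67  0.37] dr [  0.   -0.1 -19.5] t 3.9
```

Emit:
step_arm(increments=[{"delta_pos":[-0.1,-3,0.1],"dr":[0,0,-7],"fingers":0.6},{"delta_pos":[-0.2,-6,0.2],"dr":[0,0,-14],"fingers":0.6},{"delta_pos":[-0.3,-8,0.4],"dr":[0,0,-18],"fingers":0.6},{"delta_pos":[-0.3,-8.7,0.4],"dr":[0,0,-19.5],"fingers":0.6},{"delta_pos":[-0.3,-8.7,0.4],"dr":[0,0,-19.5],"fingers":0.6}])

```text
time: 4.53
tool_pos: [0.496, -0.3738, 0.1702]
tool_rot: [3.141, -0.001, -3.022]
contact_force: [0.4, -0.1, -0.6]
opening: 0.0261
grip_force: 20.0
```

```bash
python3 -c "
from h import *
snap('wrist','w2.png');go(.4964,-.375,.0125,187.2)"
```

```text
pos [-1.000e-02 -1.800e-01  1.579e+01] dr [ 0.  -0.  -0.3] t 4.575
```

View pics/w2.png

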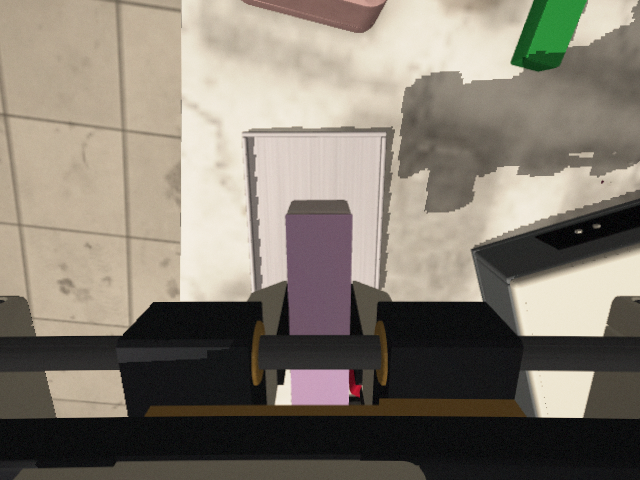

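The buffer (287–352 across) is held square over the tray (247–387) and is centred and aligned, so I'm lowering it.

Emit:
step_arm(increments=[{"delta_pos":[0,-0.1,3],"dr":[0,0,0],"fingers":0.6},{"delta_pos":[0,-0.1,7.5],"dr":[0,0,0],"fingers":0.6},{"delta_pos":[0,-0.1,11],"dr":[0,0,0],"fingers":0.6},{"delta_pos":[0,-0.1,13.5],"dr":[0,0,0],"fingers":0.6},{"delta_pos":[0,-0.1,14.5],"dr":[0,0,0],"fingers":0.6}])

```text
time: 5.2
tool_pos: [0.4961, -0.3735, 0.0244]
tool_rot: [3.14, -0.002, -3.021]
contact_force: [0.7, -0.0, -0.2]
opening: 0.026
grip_force: 20.0
```

Emit:
step_arm(increments=[{"delta_pos":[0,0,0.4],"dr":[0,0,0],"fingers":0.6},{"delta_pos":[0,0,0.7],"dr":[0,0,0],"fingers":0.6},{"delta_pos":[0,0,1.0],"dr":[0,0,0],"fingers":0.6},{"delta_pos":[0,0,1.2],"dr":[0,0,0],"fingers":0.6},{"delta_pos":[0,0,1.2],"dr":[0,0,0],"fingers":0.6}])

```text
time: 5.82
tool_pos: [0.4963, -0.3751, 0.0138]
tool_rot: [-3.141, 0.0, -3.021]
contact_force: [-0.1, -1.0, 0.3]
opening: 0.0262
grip_force: 20.0
```

Emit:
step_arm(increments=[{"delta_pos":[0,0,0.1],"dr":[0,0,0],"fingers":0.6},{"delta_pos":[0,0,0.2],"dr":[0,0,0],"fingers":0.6},{"delta_pos":[0,0,0.25],"dr":[0,0,0],"fingers":0.6},{"delta_pos":[0,0,0.25],"dr":[0,0,0],"fingers":0.6},{"delta_pos":[0,0,0.25],"dr":[0,0,0],"fingers":0.6}])

```text
time: 6.45
tool_pos: [0.4963, -0.3751, 0.0114]
tool_rot: [-3.141, 0.0, -3.021]
contact_force: [-1.1, 0.9, 1.8]
opening: 0.0258
grip_force: 20.0
```

Emit:
step_arm(increments=[{"delta_pos":[0,0,0.05],"dr":[0,0,0],"fingers":0.6},{"delta_pos":[0,0,0.1],"dr":[0,0,0],"fingers":0.6},{"delta_pos":[0,0,0.15],"dr":[0,0,0],"fingers":0.6},{"delta_pos":[0,0,0.15],"dr":[0,0,0],"fingers":0.6},{"delta_pos":[0,0,0.15],"dr":[0,0,0],"fingers":0.6}])

```text
time: 7.08
tool_pos: [0.4963, -0.3751, 0.0114]
tool_rot: [-3.141, 0.0, -3.021]
contact_force: [-3.4, 2.2, 12.2]
opening: 0.0257
grip_force: 20.0
```

Contact, with 12 N upward. I'm opening moderately, then rising.

Emit:
step_arm(increments=[{"delta_pos":[0,0,-0.1],"dr":[0,0,0],"fingers":0.6},{"delta_pos":[0,0,-0.1],"dr":[0,0,0],"fingers":0.35},{"delta_pos":[0,0,-0.1],"dr":[0,0,0],"fingers":0.15},{"delta_pos":[0,0,-0.1],"dr":[0,0,0],"fingers":0.15},{"delta_pos":[0,0,-0.1],"dr":[0,0,0],"fingers":0.15}])

```text
time: 7.7
tool_pos: [0.4963, -0.375, 0.0105]
tool_rot: [3.141, -0.0, -3.021]
contact_force: [-0.5, -0.1, 0.1]
opening: 0.0386
grip_force: 0.0
```

Emit:
step_arm(increments=[{"delta_pos":[0,0,0],"dr":[0,0,0],"fingers":0.15},{"delta_pos":[0,0,-2],"dr":[0,0,0],"fingers":0.15},{"delta_pos":[0,0,-7],"dr":[0,0,0],"fingers":0.15},{"delta_pos":[0,0,-13],"dr":[0,0,0],"fingers":0.15},{"delta_pos":[0,0,-18],"dr":[0,0,0],"fingers":0.15}])

```text
time: 8.32
tool_pos: [0.4965, -0.3752, 0.1932]
tool_rot: [-3.14, 0.001, -3.021]
contact_force: [0.7, -0.2, -0.3]
opening: 0.0392
grip_force: 0.0
```

Run:
```python
from h import *
p=viewer.camera_params("wrist");im=snap("wrist","w3.png");hsv=cv2.cvtColor(im,cv2.COLOR_BGR2HSV)
m=cv2.inRange(hsv,(125,30,60),(165,255,255));c=max(cv2.findContours(m,cv2.RETR_EXTERNAL,cv2.CHAIN_APPROX_NONE)[0],key=cv2.contourArea)
P=np.array([onz(p,q[0],.03)[:2] for q in c]);r=cv2.minAreaRect((P*1000).astype(np.float32));print(r)
go(.478,-.1245,.2,205.5);print(robot.observe()["tool_pos"])
```

```text
((494.2350769042969, -375.4709167480469), (91.6634521484375, 25.94133949279785), 7.410150527954102)
pos [-1.   25.33 -0.18] dr [ -0.6   0.4 -18.6] t 8.375
[ 0.49857543 -0.37714321  0.2006581 ]
```

View pics/w3.png

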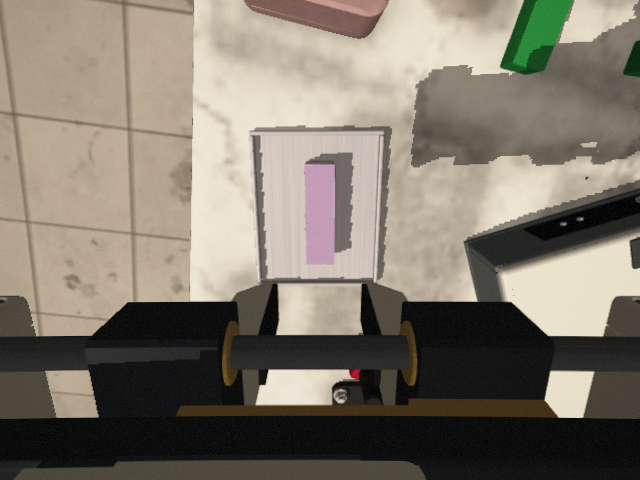

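The buffer lies flat in the middle of the tray, at (319,213), size 92×26 mm at the expected height. Next is the handle.

Emit:
step_arm(increments=[{"delta_pos":[-0.2,4,0],"dr":[0,0,-4],"fingers":-0.1},{"delta_pos":[-0.4,10,0],"dr":[0,0,-8],"fingers":-0.1},{"delta_pos":[-0.6,16,0],"dr":[0,0,-12],"fingers":-0.1},{"delta_pos":[-0.8,22,0],"dr":[0,0,-16],"fingers":-0.1},{"delta_pos":[-1,25.3,0],"dr":[0,0,-18.6],"fingers":-0.1}])

```text
time: 9.0
tool_pos: [0.4751, -0.12, 0.1908]
tool_rot: [3.141, 0.0, -2.693]
contact_force: [0.3, -1.1, -0.2]
opening: 0.0506
grip_force: 0.0
```

```bash
python3 -c "
from h import *
snap('wrist','w4.png');p=viewer.camera_params('wrist');print(proj(p,[.477,-.1245,.124]));go(.4775,-.1245,.2,205.5);go(.4775,-.1245,.0925,205.5)"
```

```text
[307.25107371 253.79565907]
pos [ 0.07 -0.76 -0.93] dr [0.1 0.  0.4] t 9.05
pos [ 0.07 -0.79  9.82] dr [0.1 0.  0.4] t 9.05
```

View pics/w4.png

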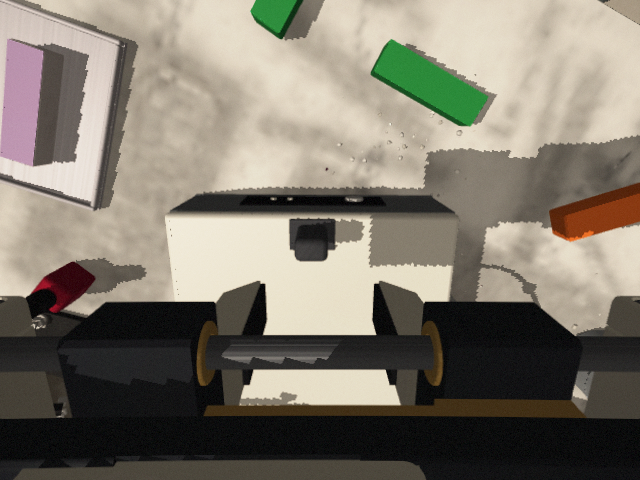

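The handle's top face centre is at (311,249), close to the prediction, and the lid's front edge is level in the picture, so the yaw is right.

```bash
python3 -c "
from h import *
p=viewer.camera_params('wrist');print(onz(p,(311,249),.124),robot.observe()['tool_pos'])
go(.477,-.1255,.0925,205.5)"
```

```text
[ 0.47300347 -0.12373044  0.124     ] [ 0.47475213 -0.11731743  0.19072819]
pos [ 0.16 -0.86  9.82] dr [0.1 0.  0.4] t 9.05
```

Emit:
step_arm(increments=[{"delta_pos":[0.3,-0.7,2],"dr":[0,0,0.4],"fingers":-0.1},{"delta_pos":[0.3,-0.7,5],"dr":[0,0,0.4],"fingers":-0.1},{"delta_pos":[0.3,-0.7,7.5],"dr":[0,0,0.4],"fingers":-0.1},{"delta_pos":[0.3,-0.7,9.2],"dr":[0,0,0.4],"fingers":-0.1},{"delta_pos":[0.3,-0.7,9.8],"dr":[0,0,0.4],"fingers":-0.1}])

```text
time: 9.68
tool_pos: [0.4757, -0.1303, 0.0917]
tool_rot: [3.14, -0.001, -2.704]
contact_force: [-0.6, 0.1, 0.4]
opening: 0.0504
grip_force: 0.0
```

Emit:
step_arm(increments=[{"delta_pos":[0,0,0],"dr":[0,0,0],"fingers":0.4},{"delta_pos":[0,0,0],"dr":[0,0,0],"fingers":0.7},{"delta_pos":[0,0,0],"dr":[0,0,0],"fingers":0.7},{"delta_pos":[0,0,0],"dr":[0,0,0],"fingers":0.7},{"delta_pos":[0,0,0],"dr":[0,0,0],"fingers":0.7}], newtons=25)

```text
time: 10.3
tool_pos: [0.4746, -0.1264, 0.0933]
tool_rot: [3.135, -0.0, -2.704]
contact_force: [-2.7, 18.2, 8.5]
opening: 0.0216
grip_force: 25.0
```

Emit:
step_arm(increments=[{"delta_pos":[0,0.1,0],"dr":[0,0,0],"fingers":0.7},{"delta_pos":[0,0.2,0],"dr":[0,0,0],"fingers":0.7},{"delta_pos":[0,0.2,0],"dr":[0,0,0],"fingers":0.7},{"delta_pos":[0,0.2,0],"dr":[0,0,0],"fingers":0.7},{"delta_pos":[0,0.2,0],"dr":[0,0,0],"fingers":0.7}])

```text
time: 10.92
tool_pos: [0.4746, -0.1264, 0.0933]
tool_rot: [3.138, 0.0, -2.704]
contact_force: [-1.9, 9.8, 5.0]
opening: 0.0219
grip_force: 25.0
```

Emit:
step_arm(increments=[{"delta_pos":[-0.23,0.1,-0.85],"dr":[0,0,0],"fingers":0.7},{"delta_pos":[-0.5,0.2,-1.68],"dr":[0,0,0],"fingers":0.7},{"delta_pos":[-0.81,0.2,-2.5],"dr":[0,0,0],"fingers":0.7},{"delta_pos":[-1.17,0.2,-3.3],"dr":[0,0,0],"fingers":0.7},{"delta_pos":[-1.56,0.2,-4.09],"dr":[0,0,0],"fingers":0.7}], newtons=30)

```text
time: 11.55
tool_pos: [0.4884, -0.1199, 0.134]
tool_rot: [3.141, -0.001, -2.704]
contact_force: [-0.2, 1.8, -5.5]
opening: 0.0217
grip_force: 30.0
```

Emit:
step_arm(increments=[{"delta_pos":[-0.44,0,-0.76],"dr":[0,0,0],"fingers":0.7},{"delta_pos":[-0.92,0,-1.49],"dr":[0,0,0],"fingers":0.7},{"delta_pos":[-1.44,0,-2.2],"dr":[0,0,0],"fingers":0.7},{"delta_pos":[-1.99,0,-2.89],"dr":[0,0,0],"fingers":0.7},{"delta_pos":[-2.57,0,-3.54],"dr":[0,0,0],"fingers":0.7}])

```text
time: 12.18
tool_pos: [0.5118, -0.1088, 0.1694]
tool_rot: [3.141, -0.001, -2.703]
contact_force: [-3.7, 2.4, -3.3]
opening: 0.0217
grip_force: 30.0
```

Emit:
step_arm(increments=[{"delta_pos":[-0.62,0,-0.62],"dr":[0,0,0],"fingers":0.7},{"delta_pos":[-1.28,0,-1.21],"dr":[0,0,0],"fingers":0.7},{"delta_pos":[-1.96,0,-1.76],"dr":[0,0,0],"fingers":0.7},{"delta_pos":[-2.67,0,-2.28],"dr":[0,0,0],"fingers":0.7},{"delta_pos":[-3.4,0,-2.75],"dr":[0,0,0],"fingers":0.7}])

```text
time: 12.8
tool_pos: [0.5426, -0.0942, 0.1971]
tool_rot: [3.141, -0.0, -2.703]
contact_force: [-4.4, 3.0, -2.3]
opening: 0.0217
grip_force: 30.0
```

Emit:
step_arm(increments=[{"delta_pos":[0,0,0],"dr":[0,0,0],"fingers":0.7},{"delta_pos":[0,0,0],"dr":[0,0,0],"fingers":0.7},{"delta_pos":[0,0,0],"dr":[0,0,0],"fingers":0.7},{"delta_pos":[0,0,0],"dr":[0,0,0],"fingers":0.7},{"delta_pos":[0,0,0],"dr":[0,0,0],"fingers":0.7}])

```text
time: 13.42
tool_pos: [0.5429, -0.0941, 0.1973]
tool_rot: [3.141, 0.001, -2.703]
contact_force: [-3.8, 4.0, -0.1]
opening: 0.0217
grip_force: 30.0
```

Run:
```python
from h import *
im=snap("side","s2.png");cv2.imwrite("pics/s2c.png",cv2.resize(im[120:320,200:440],None,fx=3,fy=3,interpolation=cv2.INTER_CUBIC))
o=robot.observe();print(o["tool_pos"],o["contact_force"],o["opening"],o["grip_force"])
```

```text
[ 0.54296064 -0.09411317  0.1972988 ] [-4.36593542  3.35578525  0.08000848] 0.021597901784403854 29.998977184295654
```

View pics/s2c.png

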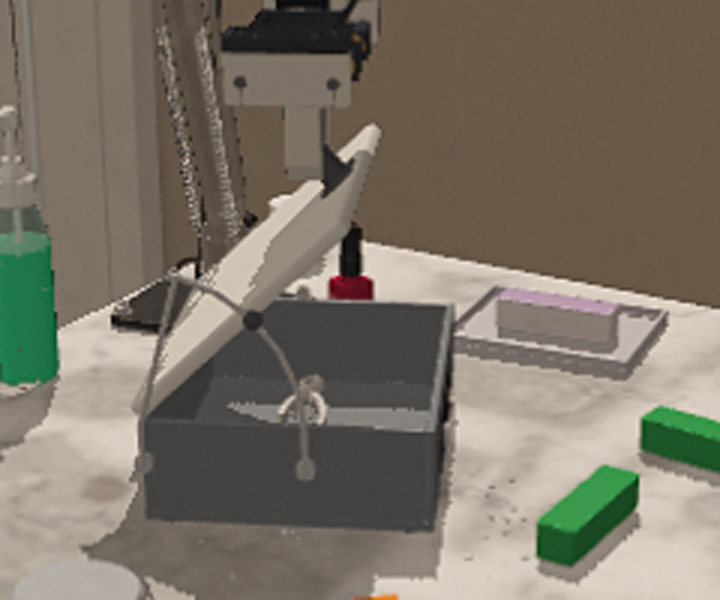

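The crop shows the lid raised and pinched at the handle. Its underside line from the hinge (148,412) to the front (352,218) passes within a few enlarged pixels of the stud (252,320). The handle travelled 75.7 mm back and 104 mm up, against 75.3 and 103.8 for exactly 45°. The buffer lies in the tray, so I'm handing in.

```bash
python3 -c "
from h import *
print(robot.hand_in())"
```

```text
the job is handed in; nothing more can be done
None
```

The job is handed in: the buffer lies flat, same side up, in the tray, and the gripper holds the lid open at about 45°. The hand-in call gave no verdict.

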